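# Shut the stock bin and hold the spring clip open over its stock card

### The arm

A 6-joint arm with a two-finger parallel gripper is mounted at the origin on the work surface. World frame = base frame: x ahead of the robot, y to its left, z up, the work surface at z = 0. Lengths are in mm, angles in rad, forces in N, time in s.
With the tool pointing down it reaches from about 350 to 725 mm from the base axis. Payload 4.3 kg.
Tool frame: the origin (TCP) lies between the finger pads; the fingertips stand 25 mm ahead of it and the grasp point (between the pads) lies 6 mm ahead of it (manip.tip_extent is the distance from the TCP to the fingertips, in mm); z points along the fingers, y is the direction in which the jaws open and shut (so a half turn about z gives the same grasp; the last joint's range is limited). The gripper opens to 85 mm and grips with 20 to 120 N. Pads are 22 mm wide; open, the fingers measure 114 mm over their backs; the gripper's body (76 mm by 85 mm) begins 54 mm behind the grasp point. The pads swing forward as they close: fully open they stand 13 mm farther back than shut.
Start: joints at [1.073, 0.377, 0.081, 1.274, 0, 1.46], TCP at [217.447, 532.336, 256.329] pointing down, gripper open.
Joint ranges: [-2.72, 2.72], [-0.84, 1.66], [-1.02, 1.22], [-1.77, 2.12], [-1.37, 1.28], [-3.14, 3.14]. Speed limits (rad/s): [2.57, 2.57, 3.14, 3.14, 3.14, 3.14].

### API

Orientations are given as a unit quaternion [x, y, z, w].
In Python, from rig import manip gives the robot as it stands.
- The arm moves only by the shell command python3 -m pendant 'ROWS' [FORCE]. ROWS is JSON, one flat list of numbers, 7 for each row, row after row: the finger opening in m, from 0 to 0.0854, then the shift along the tool's x, y, z in m, then the turn, a rotation vector about the tool's x, y, z in degrees. In form: [gripper, tx, ty, tz, ax, ay, az, gripper, tx, ty, tz, ax, ay, az, ...]. A call has 1 to 20 rows; each row shifts and turns the commanded pose from where the row before left it, along the tool's axes as they then stand; what a row does not reach is not made up. A row lasts 1/8 s, in which the tool goes at most 62.5 mm and 10.7 degrees, less where a joint would pass 70% of its speed; a pose out of reach is approached as far as the arm can. A call is refused whole if a number of a shift passes 0.0625 or a number of a turn 10.7, either way. A call with a gripper value outside its range is refused whole. The fingers move at their own pace and stop on an object; FORCE is the grip in N (left out, the last holds). Time passes only in rows, so rows that do not move let the fingers close. It gives the time, the measured TCP pose, the force and the opening at its end, in the units of the state.
- manip.read_state(): the state, without advancing time (a new reading comes with each control period).
- manip.snapshot(name): name is "scene" or "top" or "wrist"; returns a dict with "color" (480x640x3 uint8, red, green, blue), "depth" (480x640 float32, mm along the optical axis (not along the pixel's ray), 0 where there is no reading), "fx", "fy", "cx", "cy" (pixels), "R" (3x3) and "t" (3): a world point X has camera coordinates R X + t. Camera axes: x right, y down, z forward; pixel columns grow to the right and rows downward; lengths in mm; the calibration is good to about 2 mm. A picture is of the moment at which its call begins.
- manip.close_job(): hands the job in, once; it reports no verdict.
The state is a dict: "time": time; "qpos": joint angles; "qd": joint speeds; "tau": joint torques, N m; "eef_pos": TCP position; "ee_rot": TCP orientation; "ft_force": force on the tool from outside, world axes, zero at the start; "moment": the same for the moment, N m; "gripper_width": opening from 0.0 (shut) to 1.0 (fully open).
Only numpy, scipy, OpenCV 4.12 (cv2) and the standard library are available. Lean on these libraries where they do the work, as an engineer would, in place of code of your own. Each camera call takes 0.05 s, during which the arm holds its last target. There are 200 camera calls.

### The job

Press the stock bin's lid down until it clicks past its catch and stays shut by itself. Then take the steel spring clip off the edge of the wooden caddy and, squeezing its tails so that the jaws gape wide, hold it square over the middle of the top edge of the stock card on the bin's lid, one jaw on each side and well down past the edge but without touching the card, ready for a delivery slip to be tucked in. Finish while still holding the clip squeezed open there, and leave the jebena, the funnel and the cups alone.

Things in the scene. Friction and masses are not known exactly. Their poses are not given: they have to be found in the camera images.
- bin: Dark grey plastic stock bin, fixed to the worktop, 180 (x) by 170 (y) by 100 mm high, rim at z = 100. Origin: centre of its underside. Its hinge is along the far (+x) rim, the lid opens upward at the near (-x) side.
- lid (a joint): Lid angle: 0 shut, positive open. It starts at 0.45 to 0.85 rad and stays where left (stiff hinge). A spring roller inside the front wall catches a bead under the lid: they meet at about 0.08 rad, the bead passes at about 0.04 and the lid then stays below 0.02. Pressing at lid_press takes about 2 N on the way and 11 N past the catch.
- lid_hinge (a point): Middle of the lid's hinge line, at the bin's far rim, 100 mm above the worktop; y along the hinge line. It has the lid's axes: level with the lid shut, pitched about y by the lid's angle when open (its x axis then points down and away).
- lid_press (a point): Point on the lid's top face to press, on its middle line, 168 mm from the hinge line (12 mm behind the lid's front edge) and 8 mm above the hinge (lid plate 8 mm thick; a 50 mm wide thumb tab sticks out 14 mm in front of the edge). Same axes as the lid.
- card_top (a point): Middle of the top edge of the stock card: stiff white board, 4 mm thick (x), 110 mm wide (y), upright on the lid in an aluminium holder 50 mm in front of the hinge line. The edge is 74 mm above the lid's top face, the holder's top 16 mm above it. Axes of the lid; with the lid shut x is the card's normal, z is up, and this point is 182 mm above the worktop.
- caddy: Open wooden caddy, fixed, 110 (x) by 160 (y) by 80 mm high, walls 6 mm thick, with three low jars (tops at 56 mm) towards its far side. Origin: centre of its underside. The clip is parked on the top edge of its near (-x) wall.
- clip: Steel spring clip, some 45 g: two sprung halves on a pin, jaws down, tails up. Origin on the pin, 16 mm above the caddy's rim; x across, y along the pin (axes of its near half, which leans by half the opening). Lips 60 mm wide, 32 mm below the pin. Flat tails 34 mm wide, reaching 38 mm above the pin: 45 mm over their tips parked, parallel and 21 mm wide squeezed. Grip across x, 27 mm above the pin.
- clip_jaw (a joint): Opening angle between the two halves: 0 as parked on the 6 mm wall, about -0.18 shut on nothing, 0.6 squeezed fully open to its stop (lips then about 24 mm apart). Squeezing the tails takes about 5 N at first and 14 N at the stop.
- clip_pin (a point): Middle of the pin, same place as the clip's origin. A coil of 9 mm diameter lies around the pin, so a card can go in between the jaws up to 4.5 mm below the pin.
- jaw_a (a point): Lower inner edge of the lip of the near half, at its middle (y); 32 mm below the pin as parked, 30 mm below it when fully open.
- jaw_b (a point): The same point on the other half's lip.
- cup_a: Glass cup on the round bamboo tray (200 mm across, fixed) at the far side, 64 mm across, 75 mm tall; origin at the centre of its underside.
- cup_b: The other glass cup, alike.
- jebena: Dark clay coffee pot with a round belly (132 mm across), long neck, handle and spout, 227 mm tall; origin at the centre of its underside.
- funnel: Small steel funnel standing mouth down, 92 mm across and 95 mm tall; origin at the centre of its mouth.
Mind the look-alikes: they are no part of the job. What is shaped like the caddy but red is not meant.

How it is judged:
By the outcome, as a careful person would: the job done as asked, in the order asked, and still so for the second after the job is handed in, while the arm keeps its last pose, push and grip.
It also fails if it takes over 58 s, if anything falls off the work surface, if the arm or the gripper's body presses on something with over 40 N, if the wrist force passes 120 N, or if a joint passes its speed limit or range.

## Working session

There is one attempt and no reset: what is moved stays moved. The work goes in short steps, Python scripts to look and compute and a shell command to move; the robot and the scene stay as the last step left them, time stands still between calls to the robot, and variables do not carry over. Pictures are saved under pics/ and viewed, about 8 in all and at most 12, crops included, and the job is handed in when it is done.

```bash
mkdir -p pics; ls; cat > h.py <<'E'
import numpy as np,cv2
from rig import manip
from scipy.spatial.transform import Rotation as Ro
def snap(n,f=None):
    s=manip.snapshot(n)
    if f: cv2.imwrite('pics/'+f,s['color'][:,:,::-1])
    return s
def cloud(s):
    d=s['depth'].astype(float);v,u=np.mgrid[:480,:640]
    c=np.stack([(u-s['cx'])/s['fx']*d,(v-s['cy'])/s['fy']*d,d],-1)
    P=(c-np.array(s['t']))@np.array(s['R'])
    P[d==0]=np.nan
    return P
E
python3 - <<'E'
from h import *
import pickle
a={n:snap(n,n+'0.png') for n in('scene','top')}
pickle.dump(a,open('s0.pkl','wb'))
print(manip.read_state())
for n in a: print(n,a[n]['fx'],-np.array(a[n]['R']).T@np.array(a[n]['t']))
E
```

```text
pics
{'time': 0.1, 'qpos': array([ 1.07273008e+00,  3.77974357e-01,  7.97274287e-02,  1.27442168e+00,
       -1.47999403e-06,  1.46043394e+00]), 'qd': array([ 0.00046782, -0.0011375 ,  0.00380703,  0.00078688, -0.00198043,
       -0.00010266]), 'tau': array([ 1.31376662e-03, -4.64693105e+01,  2.70582980e+01,  1.20222187e-02,
       -1.24600292e-04,  3.88275694e-06]), 'eef_pos': array([217.14179184, 531.81012009, 255.45079888]), 'ee_rot': array([ 1.92640009e-01,  9.81269051e-01, -8.93377872e-04, -2.79709206e-04]), 'ft_force': array([0.51260403, 0.00202192, 0.13371546]), 'moment': array([-0.00176982,  0.06100783, -0.04240521]), 'gripper_width': 0.999276972288784}
scene 573.6615937183605 [1101.72998712 -834.59741587 1468.33770248]
top 584.5303633459639 [ 325.07780439   16.16405165 1400.25506361]
```

View pics/scene0.png

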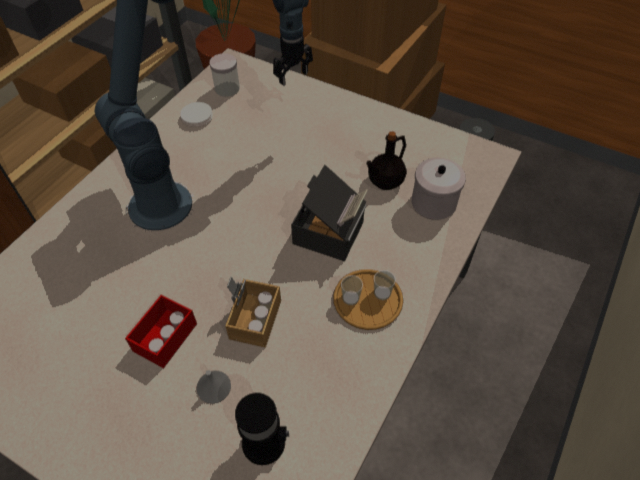

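View pics/top0.png

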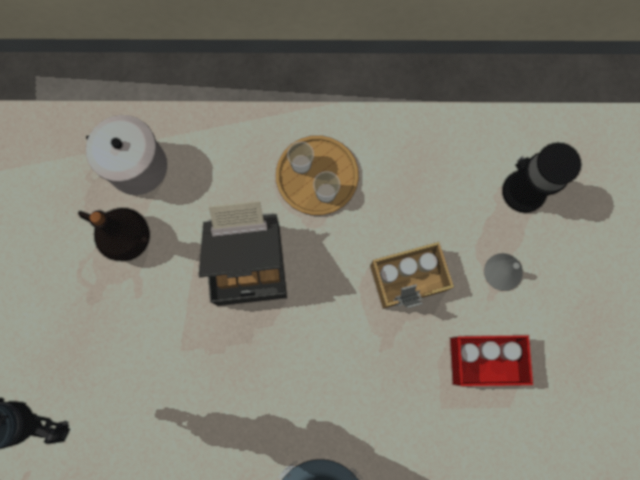

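The scene and top views show the bin at about (245,260) in the top image with its lid open. The wooden caddy is at (412,275) with the clip on its near wall at (408,296). The red look-alike is at (490,360). Next I'll measure the bin and caddy.

```bash
python3 - <<'E'
from h import *
import pickle
a=pickle.load(open('s0.pkl','rb'))
Pt=cloud(a['top']);Ps=cloud(a['scene'])
def reg(P,u0,u1,v0,v1): return P[v0:v1,u0:u1].reshape(-1,3)
# lid plane: top view pixels
L=reg(Pt,206,278,236,270);L=L[np.isfinite(L).all(1)]
c=np.median(L,0)
for _ in range(5):
    A=np.c_[L[:,:2],np.ones(len(L))];k=np.linalg.lstsq(A,L[:,2],rcond=None)[0]
    r=L[:,2]-A@k;L=L[abs(r)<8]
n=np.array([-k[0],-k[1],1]);n/=np.linalg.norm(n)
print('lid',len(L),L.mean(0),'n',n,'angle',np.arccos(n[2]),'yaw',np.arctan2(n[1],n[0]),'res',r.std())
P=np.r_[reg(Pt,190,300,190,310)]
P=P[np.isfinite(P).all(1)]
# front rim & bin body
m=(P[:,2]>90)&(P[:,2]<108);Q=P[m]
print('bin rim rect',cv2.minAreaRect(Q[:,:2].astype(np.float32)))
onl=abs((P-L.mean(0))@n)<5
print('lid rect pts',P[onl].min(0),P[onl].max(0))
P=reg(Pt,360,465,235,315);P=P[np.isfinite(P).all(1)]
Q=P[(P[:,2]>70)&(P[:,2]<90)]
print('caddy rect',len(Q),cv2.minAreaRect(Q[:,:2].astype(np.float32)),np.median(Q[:,2]))
Q=P[(P[:,2]>95)]
print('clip',len(Q),cv2.minAreaRect(Q[:,:2].astype(np.float32)),Q.min(0),Q.max(0))
# scene cloud
P=reg(Ps,210,290,270,350);P=P[np.isfinite(P).all(1)]
Q=P[(P[:,2]>72)&(P[:,2]<88)]
print('sc caddy',len(Q),cv2.minAreaRect(Q[:,:2].astype(np.float32)))
Q=P[(P[:,2]>95)]
print('sc clip',len(Q),Q.min(0),Q.max(0),Q.mean(0))
for n in a:
    s=a[n];print(n,s['depth'].min(),(s['depth']==0).mean())
im=np.hstack([cv2.resize(a['top']['color'][180:320,355:475],None,fx=3.3,fy=3.3),cv2.resize(a['top']['color'][180:320,185:305],None,fx=3.3,fy=3.3)])
cv2.imwrite('pics/crop.png',im[:,:,::-1])
E
```

```text
lid 2429 [549.3273355  170.97053352 183.97032001] n [0.61077438 0.07509008 0.78823609] angle 0.6628590172500347 yaw 0.12232856517810556 res 2.0473467328276906
bin rim rect ((555.1680908203125, 175.39913940429688), (187.84902954101562, 170.34286499023438), 6.869912147521973)
lid rect pts [490.22841671  86.42560587 102.02742002] [656.06477332 269.79137399 229.58907692]
caddy rect 699 ((520.9258422851562, -209.62384033203125), (115.22046661376953, 161.1668701171875), 15.887654304504395) 80.16681989658827
clip 326 ((465.2165222167969, -195.47030639648438), (45.17888259887695, 54.17357635498047), 17.794435501098633) [ 440.15862237 -224.32217809   95.16461683] [ 490.62438574 -166.20744785  142.34651195]
sc caddy 500 ((517.4957885742188, -211.36378479003906), (117.59384155273438, 166.942138671875), 17.04911994934082)
sc clip 204 [ 437.13241523 -229.09242035   95.13881017] [ 486.16049163 -172.77193339  142.80605915] [ 456.81782879 -201.24215143  113.71580749]
scene 0.0 0.0038834635416666666
top 0.0 0.004033203125
```

View pics/crop.png

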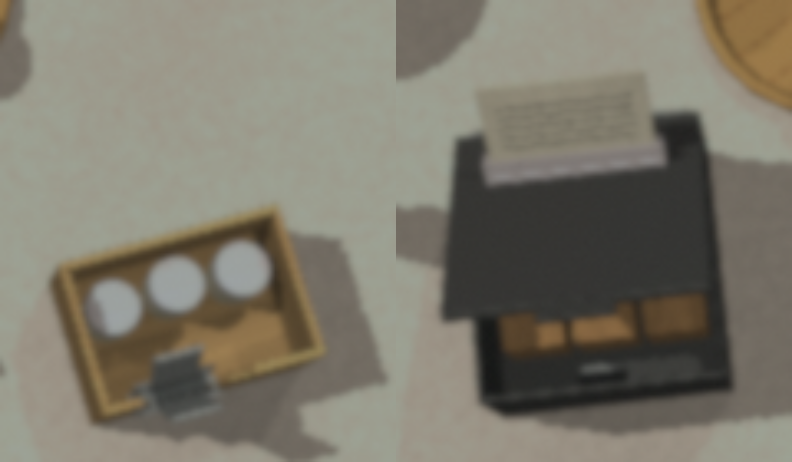

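```bash
cat >> h.py <<'E'
def go(p,yaw):  # shift in tool axes (m) now, then turn about tool z (deg) so tool y points at yaw(deg) mod 180
    s=manip.read_state();R=Ro.from_quat(s['ee_rot']).as_matrix()
    y=np.degrees(np.arctan2(R[1,1],R[0,1]));t=-((yaw-y+90)%180-90)
    print('t',round(s['time'],2),'pos',np.round(s['eef_pos'],1),'yaw',round(y,2),'tilt',np.round(R[:2,2],4),'F',np.round(s['ft_force'],1),'g',round(s['gripper_width'],3),'q',np.round(s['qpos'],2))
    if p is not None: print('shift',np.round(R.T@(np.array(p)-s['eef_pos'])/1000,4),'turn',round(t,2))
E
python3 -m pendant '[0.05,0,0,-0.025,0,0,0, 0,0,0,-0.025,0,0,0, 0,-0.052,-0.0276,0,0,0,0, 0,-0.052,-0.0276,0,0,0,0, 0,-0.052,-0.0276,0,0,0,0, 0,-0.052,-0.0276,0,0,0,0, 0,-0.052,-0.0276,0,0,0,0, 0,-0.052,-0.0276,0,0,0,0, 0,-0.052,-0.0276,0,0,0,0, 0,-0.052,-0.0276,0,0,0,0, 0,0,0,0,0,0,10.2, 0,0,0,0,0,0,10.2, 0,0,0,0,0,0,10.2, 0,0,0,0,0,0,10.2, 0,0,0,0,0,0,10.2, 0,0,0,0,0,0,10.0, 0,0,0,0,0,0,0]' 30
python3 - <<'E'
from h import *
print(manip.tip_extent)
go((517,171,245),7)
E
```

```text
time: 2.22
eef_pos: [518.8, 170.5, 305.9]
ee_rot: [0.663, 0.748, -0.0, -0.0]
ft_force: [-0.4, 0.2, -0.3]
gripper_width: -0.005
25.0
t 2.23 pos [518.8 170.5 305.9] yaw 6.89 tilt [-0.001  -0.0001] F [-0.4  0.2 -0.3] g -0.005 q [0.2  0.31 0.11 1.37 0.   1.65]
shift [ 0.0007 -0.0016  0.0609] turn -0.11
```

```bash
python3 -m pendant '[0,0,0,0.03,0,0,0, 0,0,0,0.03,0,0,0, 0,0,-0.0016,0.0116,0,0,0, 0,0,-0.0079,0.0109,0,0,0, 0,0,-0.0079,0.0108,0,0,0, 0,0,-0.0058,0.0113,0,0,0, 0,0,-0.0057,0.0112,0,0,0, 0,0,-0.004,0.012,0,0,0, 0,0,-0.004,0.0119,0,0,0, 0,0,-0.0017,0.008,0,0,0, 0,0,-0.0016,0.0085,0,0,0, 0,0,0,0,0,0,0]'
python3 -m pendant '[0,0,-0.0005,0.005,0,0,0, 0,0,-0.0005,0.005,0,0,0, 0,0,-0.0005,0.004,0,0,0, 0,0,0,0.002,0,0,0, 0,0,0,0,0,0,0]'
python3 - <<'E'
from h import *
go((477.5,166,135),7)
snap('top','top1.png');
s=snap('wrist','w1.png')
E
```

```text
time: 3.72
eef_pos: [478.5, 165.7, 149.3]
ee_rot: [0.664, 0.748, -0.001, -0.001]
ft_force: [0.5, 0.1, 0.8]
gripper_width: -0.001
time: 4.35
eef_pos: [477.5, 165.7, 133.8]
ee_rot: [0.664, 0.748, -0.0, -0.0]
ft_force: [0.0, 0.1, 0.6]
gripper_width: -0.003
t 4.35 pos [477.5 165.7 133.8] yaw 6.78 tilt [-0.0004 -0.    ] F [0.  0.1 0.6] g -0.003 q [ 0.21  0.31 -0.34  0.92  0.    1.66]
shift [ 0.0003  0.     -0.0012] turn -0.22
```

```bash
python3 -m pendant '[0,0,0,0.002,0,0,0, 0,0,0,0.001,0,0,0, 0,0,0,0,0,0,0]'
python3 - <<'E'
from h import *
s=snap('scene');P=cloud(s)
for n,s in(('top',snap('top')),('scene',s)):
    P=cloud(s)
    # lid plane: points within lid footprint
    d=P[...,:2]-np.array([644,186.]);u=np.array([np.cos(.12),np.sin(.12)]);w=np.array([-u[1],u[0]])
    a=d@u;b=d@w
    m=(a>-175)&(a<-65)&(abs(b)<80)&(P[...,2]<140)&(P[...,2]>85)&((abs(b)>60))
    Q=np.c_[a[m],b[m],P[m][:,2]]
    A=np.c_[Q[:,:2],np.ones(len(Q))];k=np.linalg.lstsq(A,Q[:,2],rcond=None)[0]
    print(n,len(Q),k,np.median(Q[:,2]))
    c=s['color'];
    if n=='top': t=cv2.resize(c[180:320,185:305],None,fx=3.3,fy=3.3)
    else: t2=cv2.resize(c[160:270,280:390],None,fx=4.2,fy=4.2)
cv2.imwrite('pics/lid.png',np.hstack([t[:460,:],t2[:460]])[:,:,::-1])
E
```

```text
time: 4.82
eef_pos: [478.0, 165.8, 132.8]
ee_rot: [0.664, 0.748, 0.001, 0.001]
ft_force: [-4.1, -1.0, 12.0]
gripper_width: -0.001
top 435 [-1.21250717e-04 -1.35496074e-02  1.07567614e+02] 108.57464004358577
scene 263 [-1.23354457e-02  3.80291200e-03  1.07455960e+02] 108.82612655400855
```

View pics/lid.png

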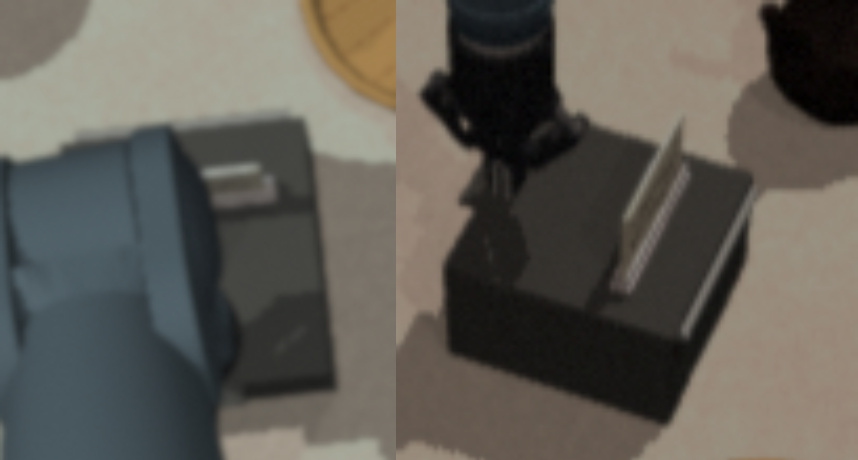

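The picture shows the lid level and the card upright on it. I'll press a little harder to be sure, then lift and check that it stays shut.

```bash
python3 -m pendant '[0,0,0,0.002,0,0,0, 0,0,0,0,0,0,0]'
python3 -m pendant '[0,0,0,-0.005,0,0,0, 0,0,0,-0.03,0,0,0, 0,0,0,-0.05,0,0,0, 0,0,0,-0.06,0,0,0, 0.04,0,0,-0.03,0,0,0, 0.085,0,0,0,0,0,0]'
python3 - <<'E'
from h import *
go((464,-196,289),16.5)
E
```

```text
time: 5.18
eef_pos: [478.1, 165.8, 132.6]
ee_rot: [0.664, 0.748, 0.001, 0.001]
ft_force: [-9.4, -2.0, 25.2]
gripper_width: -0.0
time: 5.92
eef_pos: [479.4, 166.1, 306.8]
ee_rot: [0.664, 0.748, 0.002, 0.002]
ft_force: [0.2, -0.3, -0.5]
gripper_width: 0.42
t 5.92 pos [479.4 166.1 306.8] yaw 6.78 tilt [0.0059 0.0013] F [ 0.2 -0.3 -0.5] g 0.42 q [ 0.21  0.22 -0.    1.34  0.    1.66]
shift [-0.3577 -0.0581  0.0172] turn -9.72
```

```bash
python3 -m pendant '[0.085,-0.051,-0.0083,0,0,0,0, 0.085,-0.051,-0.0083,0,0,0,0, 0.085,-0.051,-0.0083,0,0,0,0, 0.085,-0.051,-0.0083,0,0,0,0, 0.085,-0.051,-0.0083,0,0,0,0, 0.085,-0.051,-0.0083,0,0,0,0, 0.085,-0.0517,-0.0083,0.015,0,0,0, 0.085,0,0,0,0,0,-9.7, 0.085,0,0,0,0,0,0, 0.085,0,0,0,0,0,0]'
python3 - <<'E'
from h import *
import pickle
go((464,-196,289),16.5)
w=snap('wrist','w2.png');t=snap('top')
P=cloud(t)
d=P[...,:2]-np.array([644,186.]);u=np.array([np.cos(.12),np.sin(.12)]);v=np.array([-u[1],u[0]])
a=d@u;b=d@v
m=(a>-175)&(a<-65)&(abs(b)<80)&(P[...,2]<160)&(P[...,2]>85)
Q=np.c_[a[m],b[m],P[m][:,2]];A=np.c_[Q[:,:2],np.ones(len(Q))];k=np.linalg.lstsq(A,Q[:,2],rcond=None)[0]
print('lid',len(Q),k)
m=(a>-85)&(a<-20)&(abs(b)<80)&(P[...,2]>170)&(P[...,2]<195)
print('card',m.sum(),a[m].mean(),b[m].min(),b[m].max(),P[m][:,2].mean())
m2=(P[...,2]>95)&(P[...,2]<112)&(a>-200)&(a<30)&(abs(b)<110)
print('lidrect',cv2.minAreaRect(P[m2][:,:2].astype(np.float32)))
# wrist cloud clip
P=cloud(w);m=(P[...,2]>90)&(P[...,2]<150)&(abs(P[...,0]-464)<60)&(abs(P[...,1]+196)<60)
Q=P[m];print('wclip',len(Q),Q.min(0),Q.max(0),cv2.minAreaRect(Q[Q[:,2]>120][:,:2].astype(np.float32)),cv2.minAreaRect(Q[:,:2].astype(np.float32)))
pickle.dump([w,t],open('s2.pkl','wb'))
E
```

```text
time: 7.18
eef_pos: [461.9, -195.7, 288.3]
ee_rot: [0.599, 0.801, -0.0, -0.001]
ft_force: [-0.5, -0.4, -0.6]
gripper_width: 0.994
t 7.17 pos [ 461.9 -195.7  288.3] yaw 16.39 tilt [-0.0011  0.0008] F [-0.5 -0.4 -0.6] g 0.994 q [-0.53  0.22 -0.05  1.3   0.    0.76]
shift [-0.0008  0.0019 -0.0007] turn -0.11
lid 3466 [-2.45473144e-03  2.04587275e-04  1.08475677e+02]
card 168 -53.71283418992124 -53.965690982812276 55.023892874869794 179.8685208337145
lidrect ((549.2614135742188, 174.9197540283203), (203.5299072265625, 170.5638427734375), 6.906836032867432)
wclip 2130 [ 438.68523126 -224.51851529   90.05855662] [ 490.35505033 -165.88962517  138.16393038] ((464.6837158203125, -195.1507110595703), (44.94233322143555, 34.52273941040039), 15.234389305114746) ((464.7036437988281, -195.2238311767578), (44.94233322143555, 56.31262969970703), 15.234389305114746)
```

View pics/w2.png

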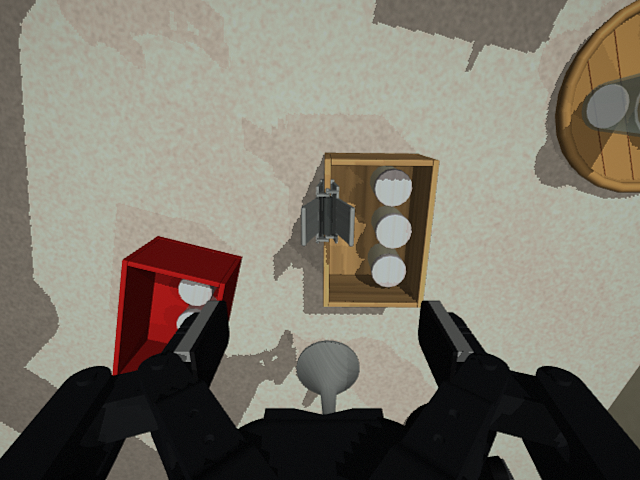

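The lid stayed shut (slope 0.002 rad). The wrist view shows the clip at about (327,215) on the near wall of the wooden caddy, square between the open fingers. I'll go down and squeeze.

```bash
python3 -m pendant '[0.085,-0.0003,0.0028,0.03,0,0,1.0, 0.085,0,0,0.04,0,0,0, 0.085,0,0,0.04,0,0,0, 0.085,0,0,0.03,0,0,0, 0.085,0,0,0.02,0,0,0, 0.085,0,0,0,0,0,0, 0.085,0,0,0,0,0,0]'
python3 - <<'E'
from h import *
go((464.7,-195.2,128),15.4)
w=snap('wrist')
P=cloud(w);m=(P[...,2]>95)&(P[...,2]<145)&(abs(P[...,0]-464)<28)&(abs(P[...,1]+196)<40)
cv2.imwrite('pics/w3.png',w['color'][:,:,::-1])
Q=P[m];print(len(Q));print('wclip',cv2.minAreaRect(Q[Q[:,2]>120][:,:2].astype(np.float32)))
E
```

```text
time: 8.15
eef_pos: [465.7, -195.8, 130.1]
ee_rot: [0.605, 0.796, 0.0, 0.001]
ft_force: [-0.4, 0.0, -0.1]
gripper_width: 0.992
t 8.15 pos [ 465.7 -195.8  130.1] yaw 15.5 tilt [ 0.0013 -0.0007] F [-0.4  0.  -0.1] g 0.992 q [-0.52  0.31 -0.35  0.9   0.    0.78]
shift [ 0.0009 -0.0008  0.0021] turn 0.1
8394
wclip ((464.4157409667969, -194.94342041015625), (45.373687744140625, 35.35955810546875), 15.648138999938965)
```

View pics/w3.png

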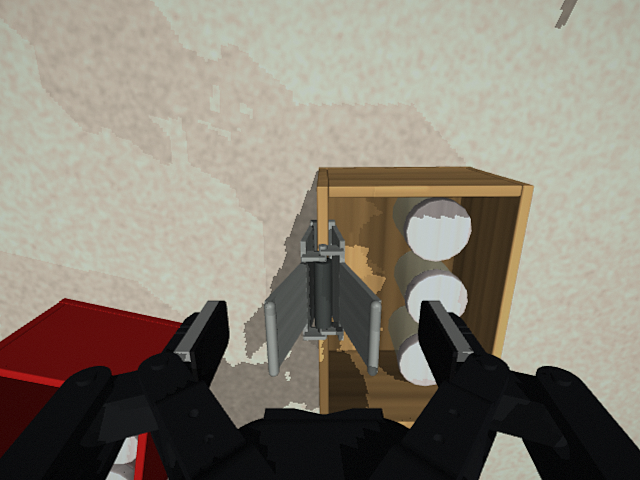

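The clip's tails, at (270,340) and (375,340), are centred between the pads. Closing.

```bash
python3 -m pendant '[0.085,0.0009,-0.001,0.002,0,0,0, 0.05,0,0,0,0,0,0, 0.04,0,0,0,0,0,0, 0.03,0,0,0,0,0,0, 0.02,0,0,0,0,0,0, 0.012,0,0,0,0,0,0, 0.012,0,0,0,0,0,0, 0.012,0,0,0,0,0,0, 0.012,0,0,0,0,0,0]' 35
python3 - <<'E'
from h import *
go((464.7,-195.2,128),15.4)
w=snap('wrist','w4.png')
E
```

```text
time: 9.32
eef_pos: [463.7, -195.2, 127.1]
ee_rot: [0.605, 0.796, 0.0, -0.0]
ft_force: [-0.3, 0.0, -1.3]
gripper_width: 0.229
t 9.32 pos [ 463.7 -195.2  127.1] yaw 15.48 tilt [-0.      0.0001] F [-0.3  0.  -1.3] g 0.229 q [-0.52  0.31 -0.36  0.9   0.    0.78]
shift [-0.0002  0.0009 -0.0009] turn 0.08
```

View pics/w4.png

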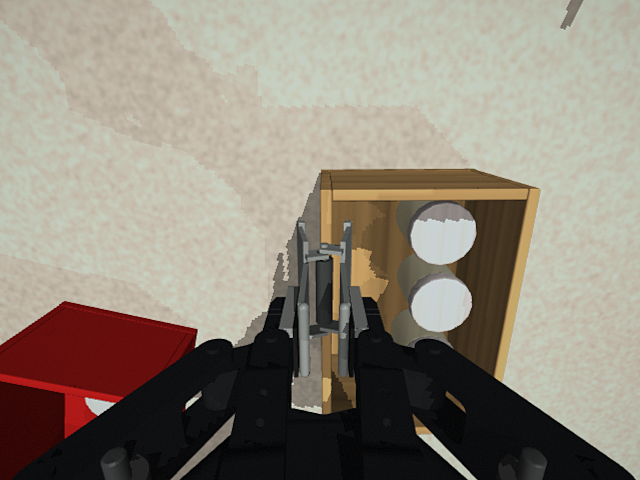

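The tails are squeezed parallel (19.5 mm between the pads) and the jaws are open. Lifting, then I'll measure the card and the held clip.

```bash
python3 -m pendant '[0.012,0,0,-0.01,0,0,0, 0.012,0,0,-0.02,0,0,0, 0.012,0,0,-0.05,0,0,0, 0.012,0,0,-0.05,0,0,0, 0.012,0,0,-0.05,0,0,0, 0.012,0,0,0,0,0,0]'
python3 - <<'E'
from h import *
from h import go
o=np.array([644,186.]);u=np.array([np.cos(.12),np.sin(.12)]);v=np.array([-u[1],u[0]])
S=[snap('top'),snap('scene')]
for s in S:
    P=cloud(s);d=P[...,:2]-o;a=d@u;b=d@v;z=P[...,2]
    m=(a>-90)&(a<-20)&(abs(b)<80)&(z>140)&(z<200)
    A=np.c_[b[m],z[m]-182,np.ones(m.sum())];k=np.linalg.lstsq(A,a[m],rcond=None)[0]
    r=a[m]-A@k
    print(m.sum(),'a=',k,'res',r.std(),'b',np.percentile(b[m],[0,1,99,100]),'z',np.percentile(z[m],[50,99,100]),'top a',np.percentile(a[m][z[m]>175],[5,50,95]))
w=snap('wrist','w5.png')
P=cloud(w);s=manip.read_state();R=Ro.from_quat(s['ee_rot']).as_matrix()
T=(P-s['eef_pos'])@R
np.save('T5.npy',T)
m=(abs(T[...,0])<45)&(abs(T[...,1])<20)&(T[...,2]>-25)&(T[...,2]<85)
print(m.sum())
for z0 in range(-25,85,8):
    k=m&(T[...,2]>=z0)&(T[...,2]<z0+8)
    if k.sum(): print(z0,k.sum(),np.round(np.percentile(T[k],[1,99],axis=0)[:,:2].ravel(),1))
go((464.7,-195.2,300),15.4)
E
```

```text
time: 10.12
eef_pos: [465.9, -196.5, 312.3]
ee_rot: [0.605, 0.796, 0.001, 0.005]
ft_force: [0.9, -0.0, -2.3]
gripper_width: 0.23
322 a= [-2.29043270e-04  3.94286944e-02 -5.36632809e+01] res 1.065882849166591 b [-54.69574157 -53.9698918   53.68083401  55.41435945] z [170.24917232 186.7786145  188.33198494] top a [-55.59269829 -53.704364   -51.19279293]
158 a= [ 1.20615254e-03 -1.72749800e-02 -5.63070635e+01] res 1.4018240091939165 b [-58.61932649 -56.25678278  52.49316938  55.33056638] z [170.02304323 187.77586296 188.85174861] top a [-60.05412124 -56.31316333 -54.35520303]
8604
-25 975 [ -7.7 -19.7  14.2  19.6]
-17 1051 [-10.5 -18.   12.4  18.4]
-9 2184 [-15.9 -19.   16.8  19. ]
-1 519 [  6.4 -19.7  17.   19.7]
7 473 [  6.5 -19.7  17.   19.8]
15 288 [  4.7 -19.4  16.9  19.3]
23 215 [-24.4  -9.9  24.1  10.3]
31 2057 [-24.2 -10.1  27.3  10.6]
39 236 [-23.7 -12.2  27.7  12.9]
47 194 [ -4.1 -13.5  27.7  14.4]
55 278 [ -8.5 -14.8  29.6  15.8]
63 134 [-11.2 -15.5  29.7  16.6]
t 10.28 pos [ 463.4 -195.1  306.5] yaw 15.48 tilt [-0.0007  0.0005] F [-0.1  0.2 -1. ] g 0.232 q [-0.52  0.22 -0.01  1.35  0.    0.78]
shift [-0.0005  0.0012  0.0065] turn 0.08
```

View pics/w5.png

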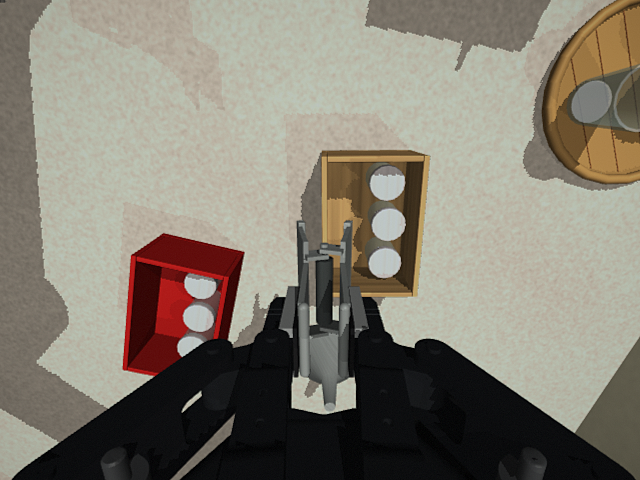

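The clip came with the gripper: lips at (300,225) and (347,225), jaws gaping and symmetric. Moving to hover over the card.

```bash
python3 - <<'E'
from h import *
go((589.5,178.9,300),6.88)
T=np.load('T5.npy');m=(abs(T[...,0])<45)&(abs(T[...,1])<20)&(T[...,2]>55)&(T[...,2]<95)
for x in(20,25,29): 
  k=m&(abs(T[...,0]-x)<3);print(x,[ (np.percentile(T[k&(sg*T[...,1]>0)][:,1],[1,50,99]).round(1),np.percentile(T[k&(sg*T[...,1]>0)][:,2],[50,99]).round(1)) for sg in(1,-1) if (k&(sg*T[...,1]>0)).sum()])
k=(abs(T[...,0])<45)&(abs(T[...,1])<5)&(T[...,2]>20)&(T[...,2]<50);print('coil',k.sum(),np.percentile(T[k],[1,10,50,90,99],axis=0).round(1))
E
```

```text
t 10.28 pos [ 463.4 -195.1  306.5] yaw 15.48 tilt [-0.0007  0.0005] F [-0.1  0.2 -1. ] g 0.232 q [-0.52  0.22 -0.01  1.35  0.    0.78]
shift [0.3268 0.2213 0.0066] turn 8.6
20 [(array([14.6, 15.6, 16.7]), array([61.2, 66.6])), (array([-15.4, -14.8, -13.7]), array([62.1, 65.2]))]
25 [(array([11.5, 14.5, 16.5]), array([60.9, 65.8])), (array([-15.2, -13. , -10.3]), array([61., 65.]))]
29 [(array([11.5, 13.7, 16.4]), array([61., 67.])), (array([-15. , -12.6, -10.3]), array([61.2, 65.7]))]
coil 1586 [[-24.3  -4.6  31. ]
 [-20.3  -3.4  32.4]
 [  1.6   0.2  33.8]
 [ 21.2   3.8  36. ]
 [ 25.1   4.6  40.3]]
```

```bash
python3 -m pendant '[0.012,0.041,0.0277,0,0,0,0, 0.012,0.041,0.0277,0,0,0,0, 0.012,0.041,0.0277,0,0,0,0, 0.012,0.041,0.0277,0,0,0,0, 0.012,0.041,0.0277,0,0,0,0, 0.012,0.041,0.0277,0,0,0,0, 0.012,0.041,0.0277,0,0,0,0, 0.012,0.0398,0.0277,0,0,0,0, 0.012,0,0,0,0,0,8.6, 0.012,0,0,0,0,0,0, 0.012,0,0,0,0,0,0, 0.012,0,0,0,0,0,0]'
cat > card.py <<'E'
from h import *
import sys
s=manip.read_state();w=snap('wrist',sys.argv[1])
P=cloud(w);R=Ro.from_quat(s['ee_rot']).as_matrix();T=(P-s['eef_pos'])@R
H=s['eef_pos'][2]-182
m=(abs(T[...,0])<75)&(abs(T[...,1])<20)&(P[...,2]>174)&(P[...,2]<192)&(T[...,2]>66 if H>70 else (T[...,0]>32))
Q=T[m];print(len(Q))
print('x',np.percentile(Q[:,0],[0,1,50,99,100]).round(1),'y',np.percentile(Q[:,1],[1,10,50,90,99]).round(1),'z',np.percentile(P[m][:,2],[1,25,50,75,99]).round(1))
t=Q[P[m][:,2]>np.percentile(P[m][:,2],60)]
for x0 in range(-60,75,15):
    k=abs(t[:,0]-x0)<7.5
    if k.sum()>3: print(x0,k.sum(),np.percentile(t[k,1],[3,50,97]).round(1))
go(None,0)
E
python3 card.py w6.png
```

```text
time: 11.78
eef_pos: [589.8, 178.1, 306.9]
ee_rot: [0.663, 0.748, -0.0, -0.0]
ft_force: [0.4, -1.3, -0.1]
gripper_width: 0.226
421
x [-4.7 -3.7 28.5 57.2 57.4] y [-0.2 -0.2  1.3  2.8  3.4] z [177.6 181.6 182.  182.5 183.5]
0 32 [-0.2  2.1  2.9]
15 32 [-0.2  1.7  2.9]
30 47 [-0.2  1.3  2.8]
45 41 [-0.2  1.3  2.7]
60 16 [-0.2  1.6  3.4]
t 11.82 pos [589.9 178.2 307.1] yaw 6.87 tilt [-0.0002  0.0001] F [0.9 0.  0.1] g 0.231 q [0.19 0.47 0.35 1.45 0.   1.64]
```

View pics/w6.png

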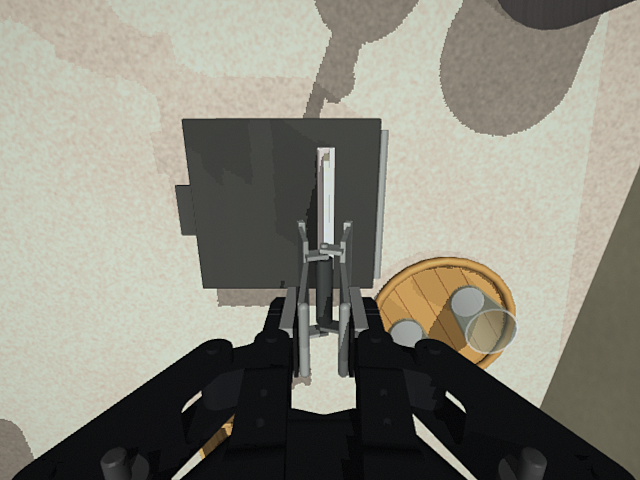

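The card's top edge, (327,150) to (327,245), runs between the two lips. It needs a shift of about 2 mm along and 1 mm across. Going part way down and re-checking.

```bash
python3 -m pendant '[0.012,0.002,0.0009,0.01,0,0,0, 0.012,0,0,0.015,0,0,0, 0.012,0,0,0.015,0,0,0, 0.012,0,0,0,0,0,0, 0.012,0,0,0,0,0,0, 0.012,0,0,0,0,0,0]'
python3 card.py w7.png
```

```text
time: 12.58
eef_pos: [591.2, 181.0, 267.9]
ee_rot: [0.663, 0.748, 0.001, 0.0]
ft_force: [0.7, 0.5, 0.4]
gripper_width: 0.225
432
x [ 9.8 10.1 33.4 54.7 54.8] y [-2.2 -2.2 -0.6  0.9  1. ] z [178.1 181.5 182.  182.3 183.6]
15 57 [-2.2 -0.3  1. ]
30 53 [-2.2 -0.3  0.9]
45 57 [-2.2 -0.9  0.9]
60 6 [-2.1 -0.3  0.3]
t 12.62 pos [591.2 181.  267.9] yaw 6.88 tilt [0.0014 0.0004] F [ 0.3 -0.1 -0.8] g 0.232 q [0.19 0.47 0.25 1.35 0.   1.65]
```

```bash
python3 -m pendant '[0.012,-0.0004,-0.0008,0.01,0,0,0, 0.012,0,0,0.01,0,0,0, 0.012,0,0,0.01,0,0,0, 0.012,0,0,0.0085,0,0,0, 0.012,0,0,0,0,0,0, 0.012,0,0,0,0,0,0, 0.012,0,0,0,0,0,0, 0.012,0,0,0,0,0,0]'
python3 card.py w8.png
python3 - <<'E'
from h import *
s=snap('scene');P=cloud(s);
w=cv2.imread('pics/w8.png')[130:430,200:450]
cv2.imwrite('pics/fin.png',np.hstack([cv2.resize(w,(400,480)),cv2.resize(s['color'][140:260,290:390],(400,480))[:,:,::-1]]))
st=manip.read_state();R=Ro.from_quat(st['ee_rot']).as_matrix();w=snap('wrist');T=(cloud(w)-st['eef_pos'])@R
for lo,hi in((46,56),(56,68)):
  m=(abs(T[...,0]-27)<5)&(T[...,2]>lo)&(T[...,2]<hi)&(abs(T[...,1])<25)
  print(lo,np.histogram(T[m][:,1],bins=np.arange(-18,19,2)))
t=snap('top');P=cloud(t);d=P[...,:2]-np.array([644,186.]);u=np.array([np.cos(.12),np.sin(.12)])
a=d@u;b=d@np.array([-u[1],u[0]]);m=(a>-175)&(a<-65)&(abs(b)<80)&(P[...,2]<130)&(P[...,2]>85)
print('lid',m.sum(),np.polyfit(a[m],P[m][:,2],1) if m.sum()>50 else '')
E
```

```text
time: 13.62
eef_pos: [590.2, 180.5, 229.0]
ee_rot: [0.663, 0.748, 0.0, 0.0]
ft_force: [-0.3, 0.2, -0.4]
gripper_width: 0.226
377
x [32.  32.2 44.5 55.3 55.4] y [-1.4 -1.4  0.5  2.1  2.1] z [176.6 181.5 181.9 182.3 183.4]
30 34 [-1.4  0.1  2.1]
45 97 [-1.4  0.6  2.1]
60 20 [-1.4  0.3  2. ]
t 13.68 pos [590.2 180.5 229. ] yaw 6.88 tilt [0.0007 0.0002] F [-1.2  0.  -0. ] g 0.231 q [0.19 0.47 0.16 1.25 0.   1.64]
46 (array([ 0,  0, 34, 13,  0,  0,  0,  0, 31, 62, 15,  0,  0,  2, 18, 29,  0,
        0]), array([-18, -16, -14, -12, -10,  -8,  -6,  -4,  -2,   0,   2,   4,   6,
         8,  10,  12,  14,  16,  18]))
56 (array([ 0, 40, 35, 22,  0,  0,  0,  0, 17,  0,  0,  0,  0,  0, 27, 40, 35,
        0]), array([-18, -16, -14, -12, -10,  -8,  -6,  -4,  -2,   0,   2,   4,   6,
         8,  10,  12,  14,  16,  18]))
lid 1658 [-1.68545944e-03  1.08597416e+02]
```

View pics/fin.png

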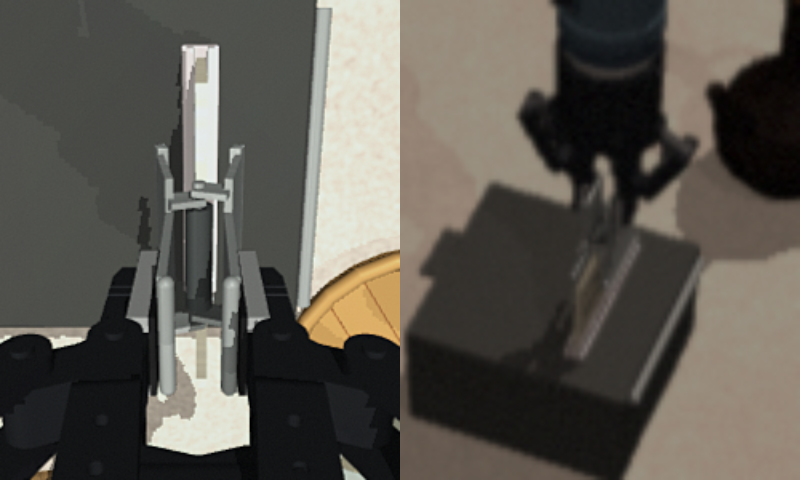

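The card is centred between the jaws (card at −1.4 to 2.1 mm, lips at about ±10 mm), and the force reading is near zero. Handing in.

```bash
python3 -c "
from h import *
go(None,0);manip.close_job()"
```

```text
t 13.82 pos [590.  180.4 228.7] yaw 6.88 tilt [0.0002 0.0001] F [-0.7  0.5 -0.6] g 0.227 q [0.19 0.47 0.16 1.25 0.   1.64]
the job is handed in; nothing more can be done
```

I pressed the bin's lid shut and took the clip off the wooden caddy. I handed the job in at 13.8 s, with the clip still held squeezed open over the middle of the card's top edge.

- **Lid:** I pressed it to about 25 N, past the catch. After I let go it stayed shut, with a measured slope of about 0.002 rad then and again at the end.
- **Clip over the card:** The tails are squeezed parallel at about 19.5 mm between the pads. The card sits at −1.4 to +2.1 mm across, and the lips are at about ±10 mm. Along its edge, the clip is within about 1 mm of the card's middle.
- **Depth and contact:** The lips hang about 18 mm below the card's edge, with about 7 mm between the coil and the edge. The wrist force was close to zero, so nothing showed the clip touching the card.
- **Camera disagreement:** The top and scene cameras disagreed by about 6 mm on where the card stood front to back, and both read its top a few mm high. I used the wrist camera instead, which put the card's top edge at 182 mm, as given.
- **Other items:** The arm's paths were planned well clear of the jebena, the funnel and the cups. I did not measure their positions again at the end.

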